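# Take the cracked gauge from behind the pipe union

### The job

The brass pressure gauge with the cracked glass lies in one of the two steel trays, hemmed in by a cast iron pipe union: lift that union out, stand it upright on the bench clear of the tray, then take the gauge and set it down face up on the floor of the plywood repair box, lowering it all the way before you let go. Then put the union back upright where it stood in its tray. Do not disturb the thermostat dial and the union in the other tray.

Things in the scene. Friction and masses are not known exactly. Their poses are not given: they have to be found in the camera images.
- gauge: Brass pressure gauge on its back, cracked white face up: cylinder 50 mm diameter, 30 mm high, 0.18 kg. Origin: centre of underside, z up. A 12 mm thick stem (axis 14 mm up) sticks out along +y to 39 mm from the axis, across the tray within 10 degrees: grip it along its x. To the tray's side walls there is no room for fingers; on +x 40 mm are free; on -x union_front stands 2 to 15 mm away.
- union_front: Cast iron pipe union upright in the gauge's tray, on the robot's side of the gauge. Origin: centre of underside, z up; 80 mm high, 0.55 kg: round foot 48 mm diameter to 22 mm, hexagonal nut 71 mm over corners from 22 to 50 mm, round neck 42 mm diameter from 50 to 80 mm, to grip in any direction. The bench before the trays, x 0.38 to 0.47 m and y within 0.3 m, is always empty.
- tray_a: The gauge's steel tray, fixed: 180 mm long (x), 94 mm wide (y), floor 3 mm thick, side and back walls 3 mm thick and 24 mm high, the end at -x (towards the robot) open. Origin at the centre of its underside, on the bench at z = 0. The thermostat's tray is alike.
- repair_box: Open plywood box, fixed, 180 mm (its x) by 150 mm (its y), 28 mm high, walls and floor 6 mm thick, empty. Origin at the centre of its underside, on the bench at z = 0.
- thermostat: Bystander: cream bakelite thermostat dial, a stepped disc 58 mm diameter with a raised bar on top, 32 mm high in all, no stem. It lies in the other steel tray, behind union_other. Origin at the centre of its underside.
- union_other: Bystander: a pipe union of the same shape and size as union_front, standing in the thermostat's tray. Origin at the centre of its underside.
Not all that is in view belongs to the job. What is shaped like the gauge but turquoise is not meant. What is shaped like the union_front but pink is not meant.

How it is judged:
By the outcome, as a careful person would: the job done as asked, in the order asked, and still so for the second after the job is handed in, with the robot touching nothing.
It also fails if it takes over 64 s, if anything falls off the work surface, if the arm or the gripper's body presses on something with over 40 N, if the wrist force passes 120 N, or if a joint passes its speed limit or range.

### The arm

A 6-joint arm with a two-finger parallel gripper is mounted at the origin on the work surface. World frame = base frame: x ahead of the robot, y to its left, z up, the work surface at z = 0. Lengths are in m, angles in rad, forces in N, time in s.
With the tool pointing down it reaches from about 0.25 to 0.775 m from the base axis. Payload 4 kg.
Tool frame: the origin (TCP) lies at the very end of the fingers, on their centre line; the grasp point (between the pads) lies 19 mm behind it; y points along the fingers, x is the direction in which the jaws open and shut, and the axes are right-handed (so a half turn about y gives the same grasp; the last joint's range is limited). The gripper opens to 94 mm and grips with 3 to 60 N. Pads are 16 mm wide; open, the fingers measure 119 mm over their backs; the gripper's body (75 mm by 177 mm) begins 78 mm behind the grasp point.
Start: joints at [-0.103, 0.087, 1.371, -0, 1.684, -0.103], TCP at [0.55, -0, 0.206] pointing down, gripper open.
Joint ranges: [-3.1, 3.1], [-0.76, 2.03], [0.27, 2.55], [-1.08, 4.22], [0.17, 2.65], [-2.57, 2.57]. Speed limits (rad/s): [2.79, 2.79, 3.14, 3.14, 3.14, 3.14].

### API

Orientations are given as [roll, pitch, yaw] about the fixed x, y, z axes, in that order (R = Rz(yaw) Ry(pitch) Rx(roll)).
In Python, from bench import robot gives the robot as it stands.
- The arm moves only by the shell command python3 -m handwheel 'ROWS' [OPENING]. ROWS is JSON, a list of rows, each an object with "delta_pos": the shift along the tool's x, y, z in mm, a list of three; "yaw": the turn about the tool's y in rad. A call has 1 to 12 rows; each row is the pose to reach, as a shift and turn from the pose commanded when the call began, along the tool's axes at that moment; what a row does not reach only later rows make up. A row lasts 1/10 s, in which the tool goes at most 50 mm and 8.59 degrees, less where a joint would pass 70% of its speed; a pose out of reach is approached as far as the arm can. A call with a gripper value outside its range is refused whole. OPENING is the closure in counts, from 0 (fully open) to 255 (shut), set as the call begins (- or left out, the last holds). The fingers move at their own pace and stop on an object; the grip force is fixed at half the most. Time passes only in rows, so rows that repeat a pose let the fingers close. It gives the time, the measured TCP pose, the force and the opening at its end, in the units of the state.
- robot.get_obs(): the state, without advancing time (a new reading comes with each control period).
- robot.snapshot(name): name is "scene" or "side" or "wrist"; returns a dict with "image" (384x512x3 uint8, red, green, blue), "fx", "fy", "cx", "cy" (pixels), "rvec" (rotation vector, rad) and "tvec" (3), from world to camera coordinates, as OpenCV has them. Camera axes: x right, y down, z forward; pixel columns grow to the right and rows downward; lengths in m; the calibration is good to about 2 mm. A picture is of the moment at which its call begins. There is no depth.
- robot.close_job(): hands the job in, once; it reports no verdict.
The state is a dict: "time": time; "joint_positions": joint angles; "qvel": joint speeds; "joint_torque": joint torques, N m; "tool_pos": TCP position; "ee_rot": TCP orientation; "wrist_force": force on the tool from outside, world axes, zero at the start; "wrist_torque": the same for the moment, N m; "width": finger opening in m.
Only numpy, scipy, OpenCV 4.12 (cv2) and the standard library are available. Lean on these libraries where they do the work, as an engineer would, in place of code of your own. Each camera call takes 0.05 s, during which the arm holds its last target.

## Working session

There is one attempt and no reset: what is moved stays moved. The work goes in short steps, Python scripts to look and compute and a shell command to move; the robot and the scene stay as the last step left them, time stands still between calls to the robot, and variables do not carry over. Pictures are saved under pics/ and viewed, and the job is handed in when it is done.

```bash
ls; mkdir -p pics; python3 - <<'E'
from bench import robot
import cv2
o=robot.get_obs(); print({k:o[k] for k in ('time','tool_pos','ee_rot','wrist_force','width')})
for n in ('scene','side','wrist'):
    s=robot.snapshot(n); cv2.imwrite(f'pics/{n}0.png',s['image'][:,:,::-1]); print(n,s['fx'],s['cx'],s['cy'],s['rvec'],s['tvec'])
E
```

```text
pics
{'time': 0.0, 'tool_pos': array([5.49453675e-01, 5.53012449e-05, 2.04329448e-01]), 'ee_rot': array([-1.57052967e+00,  2.16749819e-03,  1.95199412e-05]), 'wrist_force': array([ 0.07903847, -0.64058055, -0.41794591]), 'width': 0.0940740084579321}
scene 352.5006927788782 262.2290979914095 197.88332639596706 [ 2.41349127  0.7977809  -0.24742216] [-0.46566018 -0.27460415  0.95047732]
side 412.4756376519774 257.37063848927204 193.70790784821082 [ 0.21235299 -2.64910173  1.48291364] [0.57683813 0.09328599 0.59480228]
wrist 317.75876818514337 254.11764093713572 189.67566900360924 [-2.87142410e+00 -6.61872724e-04  1.90375336e-03] [-0.54989998 -0.02758687  0.39113925]
```

View pics/scene0.png

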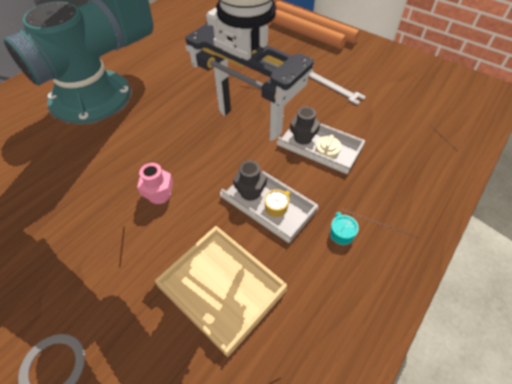

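View pics/side0.png

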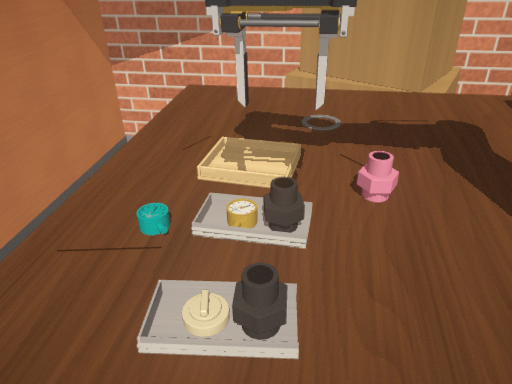

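View pics/wrist0.png

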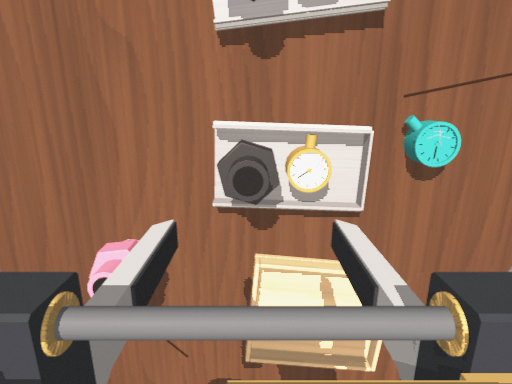

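The scene view shows these candidates:
- **Gauges:** brass with a white face in the near tray at (277,203), and turquoise outside the trays at (344,229).
- **Unions:** dark in the gauge's tray at (250,180), dark beside the cream thermostat at (305,125), and pink at (155,184).

The brass gauge and the union at (250,180) fit the description. The repair box is at (221,288). I'll confirm this in enlarged crops.

```bash
cat > h.py <<'E'
import numpy as np,cv2,pickle
from bench import robot
def snap(n,tag):
    s=robot.snapshot(n); s=dict(s); s['name']=n
    pickle.dump(s,open(f'pics/{n}_{tag}.pkl','wb')); return s
def load(n,tag): return pickle.load(open(f'pics/{n}_{tag}.pkl','rb'))
def K(s): return np.array([[s['fx'],0,s['cx']],[0,s['fy'],s['cy']],[0,0,1.]])
def proj(s,P): return cv2.projectPoints(np.asarray(P,float).reshape(-1,1,3),np.array(s['rvec']),np.array(s['tvec']),K(s),None)[0].reshape(-1,2)
def back(s,uv,z):
    R=cv2.Rodrigues(np.array(s['rvec'],float))[0]; t=np.array(s['tvec'],float).ravel()
    c=-R.T@t; d=(R.T@np.linalg.inv(K(s))@np.c_[np.atleast_2d(uv),np.ones(len(np.atleast_2d(uv)))].T).T
    return c+d*((z-c[2])/d[:,2])[:,None]
def crop(s,x0,y0,x1,y1,f,name,polys=()):
    im=cv2.resize(s['image'][y0:y1,x0:x1,::-1],None,fx=f,fy=f,interpolation=cv2.INTER_CUBIC)
    for p,col in polys:
        q=((np.asarray(p)+.5-[x0,y0])*f).astype(np.int32)
        cv2.polylines(im,[q.reshape(-1,1,2)],False,col,1,cv2.LINE_AA)
    cv2.imwrite(f'pics/{name}.png',im)
def circ(x,y,z,r,n=40):
    a=np.linspace(0,2*np.pi,n+1); return np.c_[x+r*np.cos(a),y+r*np.sin(a),0*a+z]
E
python3 - <<'E'
from h import *
for n in('scene','side','wrist'): s=snap(n,'a')
s=load('wrist','a'); crop(s,205,110,385,220,4,'cw')
s=load('side','a'); crop(s,185,120,325,250,4,'cs')
E
```

```text
(no output)
```

View pics/cw.png

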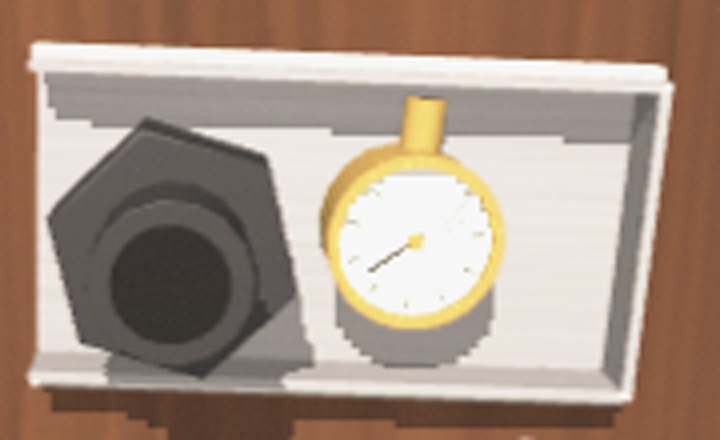

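View pics/cs.png

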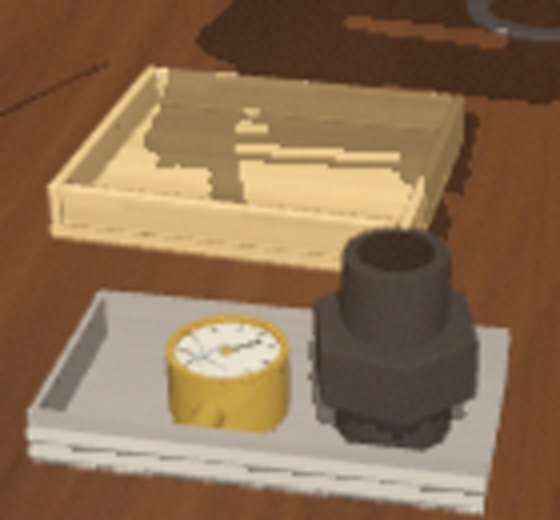

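```bash
python3 - <<'E'
from h import *
w=load('wrist','a'); s=load('side','a'); c=load('scene','a')
f=lambda p,x0,y0:(np.array(p,float)+.5)/4-.5+[x0,y0]
def pr(*a): print(*[np.round(x,4) if not isinstance(x,str) else x for x in a])
pr('gauge w',back(w,f([(416,242)],205,110),.033),'s',back(s,f([(228,348)],185,120),.033))
pr('stem tip w', back(w,f([(427,99)],205,110),.019))
pr('union w',back(w,f([(170,285)],205,110),.083),'s',back(s,f([(396,253)],185,120),.083))
pr('tray top corners w',back(w,f([(34,46),(666,70),(626,400),(33,383)],205,110),.024))
pr('tray s far-left, near-left, nearright, farright',back(s,f([(104,293),(30,440),(490,492),(510,330)],185,120),.024))
pr('box s',back(s,f([(155,68),(52,186),(425,222),(465,98)],185,120),.028))
pr('box w',back(w,[(254,257),(361,259),(379,365)],.028))
pr('box scene',back(c,[(217,230),(158,284),(228,348),(286,290)],.028))
pr('pink',back(s,[(377,195)],.0),'turq',back(s,[(153,228)],0))
pr('other tray s',back(s,[(162,285),(297,286),(297,348),(145,348)],.024))
E
```

```text
gauge w [[0.6118 0.0036 0.033 ]] s [[0.6105 0.0013 0.033 ]]
stem tip w [[0.6154 0.0421 0.019 ]]
union w [[0.5436 0.0035 0.083 ]] s [[0.5427 0.0014 0.083 ]]
tray top corners w [[ 0.5049  0.0571  0.024 ]
 [ 0.6808  0.0506  0.024 ]
 [ 0.6784 -0.0465  0.024 ]
 [ 0.5012 -0.0412  0.024 ]]
tray s far-left, near-left, nearright, farright [[ 0.6766 -0.0477  0.024 ]
 [ 0.676   0.0619  0.024 ]
 [ 0.4996  0.0681  0.024 ]
 [ 0.4987 -0.0427  0.024 ]]
box s [[ 0.7105 -0.2813  0.028 ]
 [ 0.7264 -0.1354  0.028 ]
 [ 0.5429 -0.1242  0.028 ]
 [ 0.5355 -0.2639  0.028 ]]
box w [[ 0.5502 -0.107   0.028 ]
 [ 0.6826 -0.1096  0.028 ]
 [ 0.7218 -0.2703  0.028 ]]
box scene [[ 0.5606 -0.1218  0.028 ]
 [ 0.5491 -0.2659  0.028 ]
 [ 0.7147 -0.2743  0.028 ]
 [ 0.7348 -0.1415  0.028 ]]
pink [[ 0.3838 -0.1215  0.    ]] turq [[0.7538 0.036  0.    ]]
other tray s [[0.6783 0.1834 0.024 ]
 [0.5063 0.159  0.024 ]
 [0.498  0.253  0.024 ]
 [0.6615 0.2787 0.024 ]]
```

```bash
cat >> h.py <<'E'
def rect(x,y,yaw,l,w,z):
    c,s=np.cos(yaw),np.sin(yaw); p=np.array([(l,w),(-l,w),(-l,-w),(l,-w),(l,w)])/2
    return np.c_[x+c*p[:,0]-s*p[:,1],y+s*p[:,0]+c*p[:,1],np.full(5,z)]
def model(tray=None,union=None,gauge=None,box=None,uz=.003,gz=.003):
    L=[]
    if tray is not None:
        for z in(0,.024): L.append((rect(*tray,.18,.094,z),(0,255,0)))
    if box is not None:
        L+= [(rect(*box,.18,.15,.028),(255,0,0)),(rect(*box,.18,.15,0),(255,0,0)),(rect(*box,.168,.138,.006),(255,128,0))]
    if union is not None:
        x,y=union[:2]
        L+= [(circ(x,y,uz+.08,.021),(0,255,255)),(circ(x,y,uz+.05,.021),(0,255,255)),(circ(x,y,uz,.024),(0,255,255)),(circ(x,y,uz+.022,.024),(0,255,255))]
    if gauge is not None:
        x,y,a=gauge; d=np.array([-np.sin(a),np.cos(a)])
        L+= [(circ(x,y,gz+.03,.025),(0,0,255)),(circ(x,y,gz,.025),(0,0,255)),(np.array([[x,y,gz+.014],[x+d[0]*.039,y+d[1]*.039,gz+.014]]),(0,0,255))]
    return L
def over(s,*a,m): crop(s,*a,polys=[(proj(s,p),c) for p,c in m])
E
cat > o.py <<'E'
from h import *
w=load('wrist','a'); s=load('side','a'); c=load('scene','a')
m=model((.5915,.004,-.03),(.5435,.0025),(.611,.0025,-.09),(.632,-.2,-.06))
over(w,205,105,385,370,2.2,'ow',m=m); over(s,185,120,325,250,4,'os',m=m); over(c,145,150,325,355,3,'oc',m=m)
a=cv2.imread('pics/ow.png');b=cv2.imread('pics/oc.png')
E
python3 o.py
```

```text
(no output)
```

View pics/ow.png

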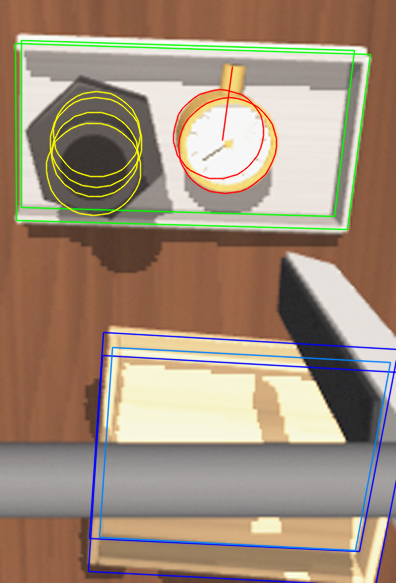

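View pics/os.png

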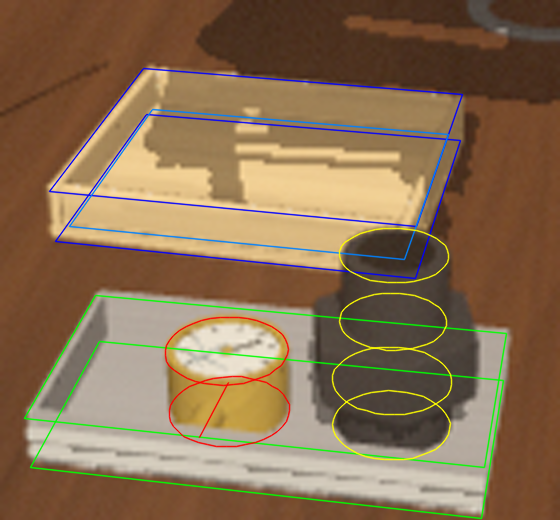

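View pics/oc.png

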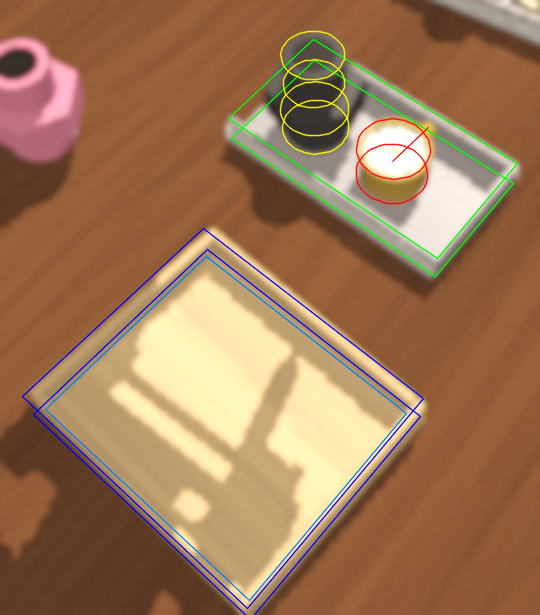

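The overlays agree to within about 2 mm. Estimated positions:

| Item | x (m) | y (m) | Yaw (rad) |
|---|---|---|---|
| Tray | .5915 | .005 | -.03 |
| Union | .543 | .0025 | – |
| Gauge | .611 | .0025 | -.09 |
| Box | .632 | -.2 | -.06 |

The crop confirms the brass gauge with the cracked white face beside the dark union. Next I descend over the union.

```bash
python3 -m handwheel '[{"delta_pos":[-3,30,1],"yaw":0},{"delta_pos":[-6.5,60,2.5],"yaw":0},{"delta_pos":[-6.5,90,2.5],"yaw":0},{"delta_pos":[-6.5,106,2.5],"yaw":0},{"delta_pos":[-6.5,106,2.5],"yaw":0},{"delta_pos":[-6.5,106,2.5],"yaw":0}]' 0
python3 - <<'E'
from h import *
w=snap('wrist','b'); s=snap('side','b')
o=robot.get_obs(); x,y,z=o['tool_pos']; print(o['tool_pos'])
t=[(np.array([[x-.047,y,z],[x+.047,y,z]]),(255,0,255)),(np.array([[x,y,z],[x,y,.083]]),(255,0,255))]
m=model(None,(.5435,.0025))+t
over(w,150,150,350,320,3.5,'w1',m=m); over(s,195,80,345,250,3.5,'s1',m=m)
E
```

```text
time: 0.9
tool_pos: [0.5437, 0.0025, 0.0998]
ee_rot: [-1.571, -0.0, -0.0]
wrist_force: [0.3, 0.2, 0.4]
width: 0.094
[0.54466259 0.00238907 0.10128304]
```

View pics/w1.png

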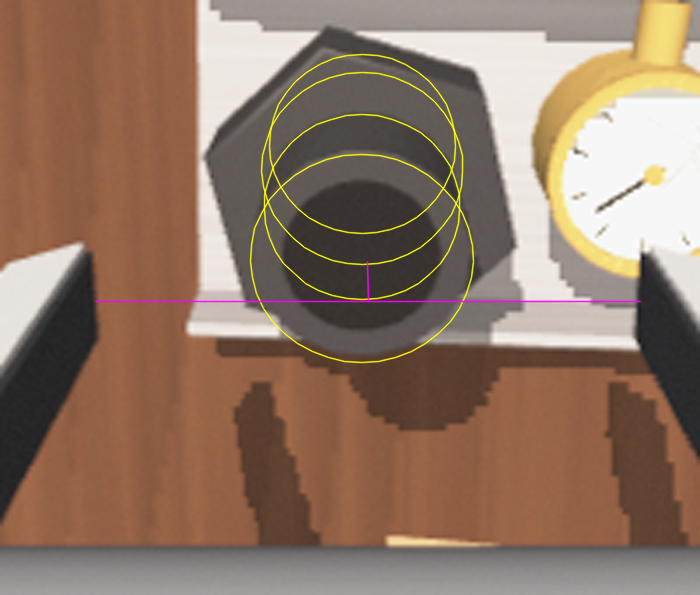

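View pics/s1.png

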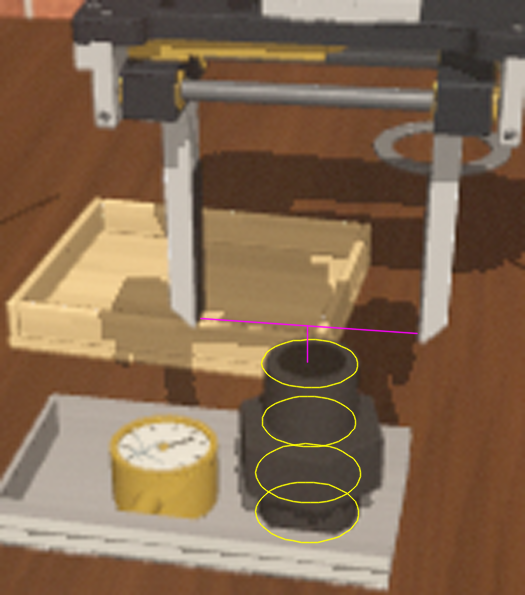

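The wrist view shows the neck centred at (362,255) in the crop, within 1 mm of the model and midway between the fingers. I lower and grip.

```bash
python3 -m handwheel '[{"delta_pos":[-0.5,20,0.3],"yaw":0},{"delta_pos":[-0.5,35,0.3],"yaw":0},{"delta_pos":[-0.5,43,0.3],"yaw":0},{"delta_pos":[-0.5,43,0.3],"yaw":0},{"delta_pos":[-0.5,43,0.3],"yaw":0}]' 0
python3 -m handwheel '[{"delta_pos":[0,0,0],"yaw":0},{"delta_pos":[0,0,0],"yaw":0},{"delta_pos":[0,0,0],"yaw":0},{"delta_pos":[0,0,0],"yaw":0},{"delta_pos":[0,0,0],"yaw":0},{"delta_pos":[0,0,0],"yaw":0},{"delta_pos":[0,0,0],"yaw":0},{"delta_pos":[0,0,0],"yaw":0},{"delta_pos":[0,0,0],"yaw":0},{"delta_pos":[0,0,0],"yaw":0}]' 255
python3 - <<'E'
from h import *
w=snap('wrist','c'); s=snap('side','c')
m=model(None,(.5435,.0025))
over(w,150,150,350,320,3.5,'w2',m=m); over(s,195,80,345,250,3.5,'s2',m=m)
cv2.imwrite('pics/j2.png',np.hstack([cv2.resize(cv2.imread('pics/w2.png'),(440,374)),cv2.resize(cv2.imread('pics/s2.png'),(330,374))]))
E
```

```text
time: 1.5
tool_pos: [0.5433, 0.0028, 0.0568]
ee_rot: [-1.571, -0.0, -0.0]
wrist_force: [-0.4, 0.0, 0.2]
width: 0.0938
time: 2.5
tool_pos: [0.5429, 0.0028, 0.0565]
ee_rot: [-1.571, 0.0, -0.0]
wrist_force: [-0.7, -0.4, 0.2]
width: 0.0417
```

View pics/j2.png

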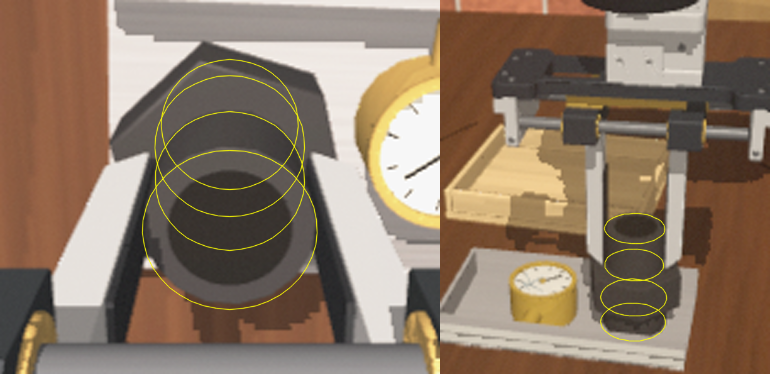

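Both fingers are on the neck (width 41.7 mm) and the union hasn't shifted. I lift it and carry it to the bench at about (.42, .06).

```bash
python3 -m handwheel '[{"delta_pos":[0,-8,0],"yaw":0},{"delta_pos":[0,-25,0],"yaw":0},{"delta_pos":[0,-45,0],"yaw":0},{"delta_pos":[0,-60,0],"yaw":0},{"delta_pos":[0,-60,0],"yaw":0},{"delta_pos":[-10,-60,3],"yaw":0},{"delta_pos":[-30,-60,12],"yaw":0},{"delta_pos":[-55,-60,25],"yaw":0},{"delta_pos":[-80,-60,38],"yaw":0},{"delta_pos":[-105,-60,50],"yaw":0},{"delta_pos":[-118,-60,55],"yaw":0},{"delta_pos":[-123,-60,57],"yaw":0}]'
python3 -m handwheel '[{"delta_pos":[0,0,0],"yaw":0},{"delta_pos":[0,0,0],"yaw":0},{"delta_pos":[0,15,0],"yaw":0},{"delta_pos":[0,35,0],"yaw":0},{"delta_pos":[0,52,0],"yaw":0},{"delta_pos":[0,60,0],"yaw":0},{"delta_pos":[0,60,0],"yaw":0}]'
python3 - <<'E'
from h import *
s=snap('side','d'); c=snap('scene','d')
crop(s,185,80,400,260,3.5,'s3'); crop(c,100,40,320,240,3,'c3')
print(robot.get_obs()['tool_pos'])
E
```

```text
time: 3.8
tool_pos: [0.418, 0.0602, 0.1154]
ee_rot: [-1.571, 0.002, 0.001]
wrist_force: [0.2, -0.9, -5.8]
width: 0.0415
time: 4.5
tool_pos: [0.4195, 0.0594, 0.0552]
ee_rot: [-1.571, 0.003, -0.001]
wrist_force: [0.4, -0.4, -6.0]
width: 0.0415
[0.42095531 0.0595929  0.05711105]
```

View pics/s3.png

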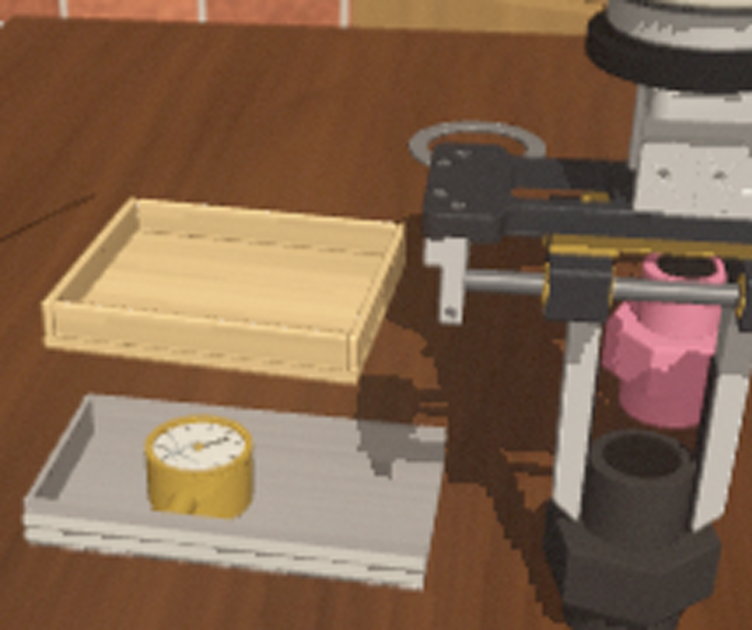

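View pics/c3.png

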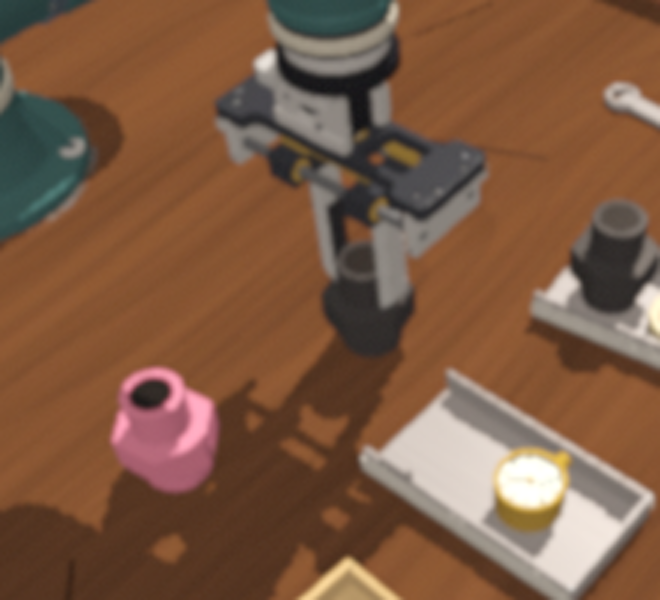

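The union is upright and held just above the bench, with weight still on the wrist. I lower it in small steps until it touches down.

```bash
python3 -m handwheel '[{"delta_pos":[0,1,0],"yaw":0},{"delta_pos":[0,2,0],"yaw":0},{"delta_pos":[0,2,0],"yaw":0}]'; python3 -m handwheel '[{"delta_pos":[0,0.5,0],"yaw":0},{"delta_pos":[0,1,0],"yaw":0},{"delta_pos":[0,1,0],"yaw":0}]'
```

```text
time: 4.9
tool_pos: [0.4203, 0.0598, 0.055]
ee_rot: [-1.571, -0.001, 0.0]
wrist_force: [-0.7, -0.3, -5.6]
width: 0.0414
time: 5.2
tool_pos: [0.42, 0.0598, 0.0535]
ee_rot: [-1.571, -0.0, 0.0]
wrist_force: [-0.2, 0.3, -5.1]
width: 0.0417
```

```bash
python3 -m handwheel '[{"delta_pos":[0,0.5,0],"yaw":0},{"delta_pos":[0,0.5,0],"yaw":0},{"delta_pos":[0,0.5,0],"yaw":0}]';python3 -m handwheel '[{"delta_pos":[0,0.5,0],"yaw":0},{"delta_pos":[0,0.5,0],"yaw":0},{"delta_pos":[0,0.5,0],"yaw":0}]'
```

```text
time: 5.5
tool_pos: [0.4201, 0.0598, 0.0535]
ee_rot: [-1.571, -0.0, -0.0]
wrist_force: [-1.8, -0.3, -1.6]
width: 0.0415
time: 5.8
tool_pos: [0.4201, 0.0598, 0.0534]
ee_rot: [-1.571, -0.0, 0.0]
wrist_force: [-4.6, 0.7, 5.4]
width: 0.0417
```

It touched down, with the wrist force changing sign. I release, go up, and move over the gauge.

```bash
python3 -m handwheel '[{"delta_pos":[0,-0.5,0],"yaw":0},{"delta_pos":[0,-0.5,0],"yaw":0},{"delta_pos":[0,-0.5,0],"yaw":0},{"delta_pos":[0,-0.5,0],"yaw":0},{"delta_pos":[0,-0.5,0],"yaw":0},{"delta_pos":[0,-0.5,0],"yaw":0},{"delta_pos":[0,-20,0],"yaw":0},{"delta_pos":[0,-50,0],"yaw":0},{"delta_pos":[0,-77,0],"yaw":0},{"delta_pos":[0,-77,0],"yaw":0}]' 0
python3 -m handwheel '[{"delta_pos":[20,0,-6],"yaw":0.02},{"delta_pos":[55,0,-18],"yaw":0.05},{"delta_pos":[95,0,-30],"yaw":0.07},{"delta_pos":[135,0,-42],"yaw":0.09},{"delta_pos":[170,0,-52],"yaw":0.09},{"delta_pos":[188,0,-57],"yaw":0.09},{"delta_pos":[191,0,-57],"yaw":0.09},{"delta_pos":[191,0,-57],"yaw":0.09},{"delta_pos":[191,0,-57],"yaw":0.09}]' 60
python3 - <<'E'
from h import *
w=snap('wrist','e'); s=snap('side','e')
print(robot.get_obs()['tool_pos'],robot.get_obs()['width'])
m=model(None,None,(.611,.0025,-.09))
over(w,150,110,400,330,3,'w4',m=m); crop(s,185,80,400,320,2.5,'s4')
E
```

```text
time: 6.8
tool_pos: [0.4229, 0.0598, 0.1337]
ee_rot: [-1.571, -0.009, -0.0]
wrist_force: [0.5, 0.0, 0.1]
width: 0.0944
time: 7.7
tool_pos: [0.6099, 0.0032, 0.1289]
ee_rot: [-1.571, 0.002, -0.09]
wrist_force: [0.2, -0.5, -0.2]
width: 0.0719
[0.61009147 0.00327658 0.12963756] 0.07194561066988672
```

View pics/w4.png

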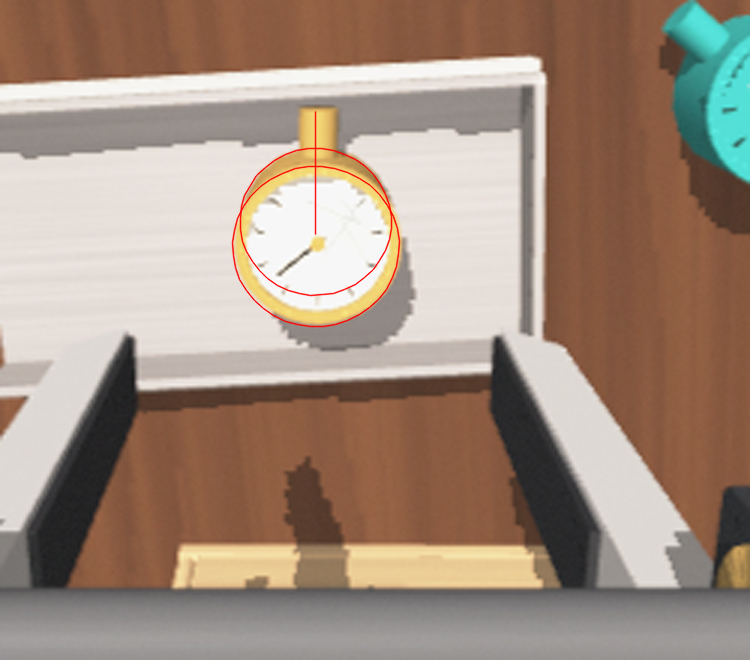

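View pics/s4.png

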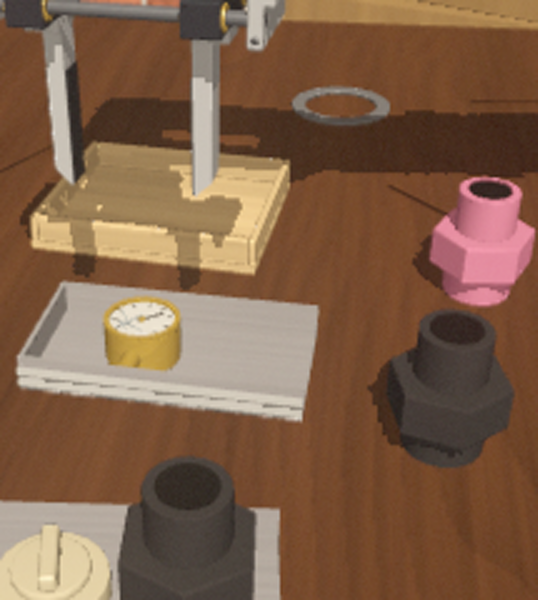

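The gauge face is centred at (318,243) in the crop, with the model at (316,246), so I shift by about 0.6 mm. The union stands upright on the bench. I descend on the gauge.

```bash
python3 -m handwheel '[{"delta_pos":[0.6,25,0.6],"yaw":0},{"delta_pos":[0.6,55,0.6],"yaw":0},{"delta_pos":[0.6,85,0.6],"yaw":0},{"delta_pos":[0.6,105,0.6],"yaw":0},{"delta_pos":[0.6,117,0.6],"yaw":0},{"delta_pos":[0.6,122,0.6],"yaw":0},{"delta_pos":[0.6,122,0.6],"yaw":0},{"delta_pos":[0.6,122,0.6],"yaw":0}]' 60
python3 - <<'E'
from h import *
w=snap('wrist','f'); s=snap('side','f')
crop(w,150,110,400,330,2,'w5'); crop(s,185,110,325,250,3,'s5')
cv2.imwrite('pics/j5.png',np.hstack([cv2.resize(cv2.imread('pics/w5.png'),(440,400)),cv2.resize(cv2.imread('pics/s5.png'),(360,400))]))
E
```

```text
time: 8.6
tool_pos: [0.6127, 0.0033, 0.0091]
ee_rot: [-1.571, -0.003, -0.09]
wrist_force: [-0.3, -0.6, 0.2]
width: 0.0719
```

View pics/j5.png

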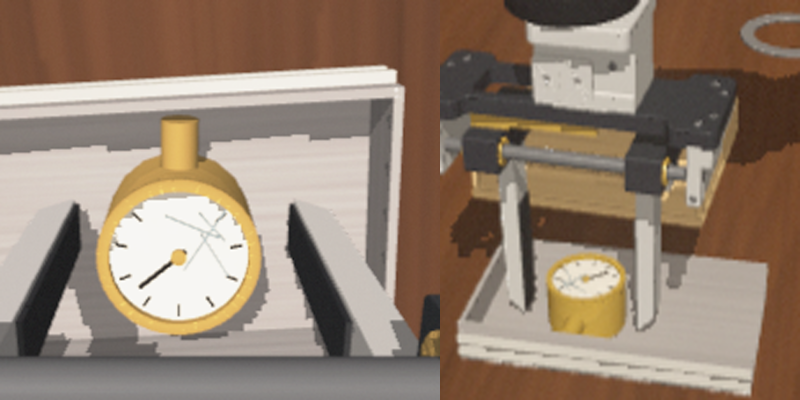

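The cracked face is between the fingers and roughly centred. I grip.

```bash
python3 -m handwheel '[{"delta_pos":[0,0,0],"yaw":0},{"delta_pos":[0,0,0],"yaw":0},{"delta_pos":[0,0,0],"yaw":0},{"delta_pos":[0,0,0],"yaw":0},{"delta_pos":[0,0,0],"yaw":0},{"delta_pos":[0,0,0],"yaw":0},{"delta_pos":[0,0,0],"yaw":0},{"delta_pos":[0,0,0],"yaw":0}]' 255
python3 -m handwheel '[{"delta_pos":[0,-5,0],"yaw":0},{"delta_pos":[0,-20,0],"yaw":0},{"delta_pos":[0,-45,0],"yaw":0},{"delta_pos":[0,-75,0],"yaw":0},{"delta_pos":[0,-92,0],"yaw":0},{"delta_pos":[0,-92,0],"yaw":0}]'
python3 - <<'E'
from h import *
w=snap('wrist','g'); s=snap('side','g')
crop(w,150,110,400,330,2,'w6'); crop(s,185,60,325,250,3,'s6')
cv2.imwrite('pics/j6.png',np.hstack([cv2.resize(cv2.imread('pics/w6.png'),(440,400)),cv2.resize(cv2.imread('pics/s6.png'),(300,400))]))
E
```

```text
time: 9.5
tool_pos: [0.6117, 0.0033, 0.0078]
ee_rot: [-1.571, -0.0, -0.09]
wrist_force: [-2.4, 0.4, 3.1]
width: 0.0497
time: 10.1
tool_pos: [0.6143, 0.0031, 0.1043]
ee_rot: [-1.571, -0.009, -0.09]
wrist_force: [0.3, -0.5, -2.1]
width: 0.0497
```

View pics/j6.png

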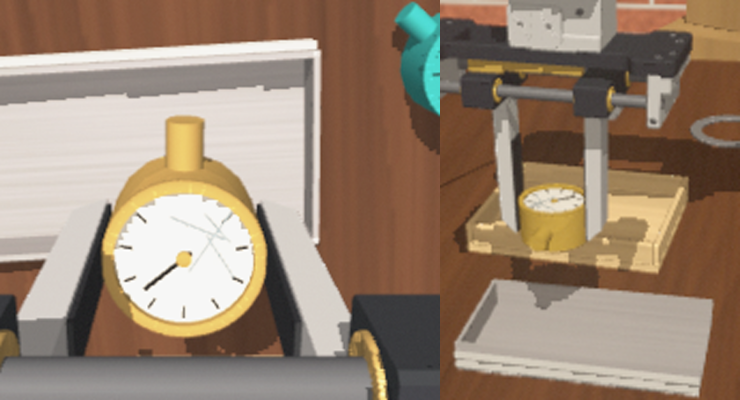

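The gauge is held level with its face up and clear of the tray. I move it over the box.

```bash
python3 -m handwheel '[{"delta_pos":[2,0,-10],"yaw":0},{"delta_pos":[6,0,-35],"yaw":0},{"delta_pos":[12,0,-70],"yaw":-0.01},{"delta_pos":[19,0,-110],"yaw":-0.02},{"delta_pos":[27,0,-150],"yaw":-0.03},{"delta_pos":[33,0,-185],"yaw":-0.03},{"delta_pos":[36,0,-202],"yaw":-0.03},{"delta_pos":[37,0,-207],"yaw":-0.03},{"delta_pos":[37,0,-207],"yaw":-0.03},{"delta_pos":[37,0,-207],"yaw":-0.03}]'
python3 -m handwheel '[{"delta_pos":[0,20,0],"yaw":0},{"delta_pos":[0,40,0],"yaw":0},{"delta_pos":[0,55,0],"yaw":0},{"delta_pos":[0,60,0],"yaw":0},{"delta_pos":[0,60,0],"yaw":0}]'
python3 - <<'E'
from h import *
w=snap('wrist','i'); s=snap('scene','i'); d=snap('side','i')
crop(w,100,110,420,360,2,'w7'); crop(s,130,120,325,370,2,'s7');crop(d,170,50,325,230,2,'d7')
cv2.imwrite('pics/j7.png',np.hstack([cv2.resize(cv2.imread('pics/w7.png'),(300,400)),cv2.resize(cv2.imread('pics/s7.png'),(280,400)),cv2.resize(cv2.imread('pics/d7.png'),(220,400))]))
E
```

```text
time: 11.2
tool_pos: [0.6299, -0.2045, 0.0992]
ee_rot: [-1.57, 0.001, -0.058]
wrist_force: [0.0, 0.4, -1.6]
width: 0.0497
time: 11.7
tool_pos: [0.6294, -0.205, 0.0385]
ee_rot: [-1.57, 0.002, -0.059]
wrist_force: [-0.4, 0.4, -1.4]
width: 0.0497
```

View pics/j7.png

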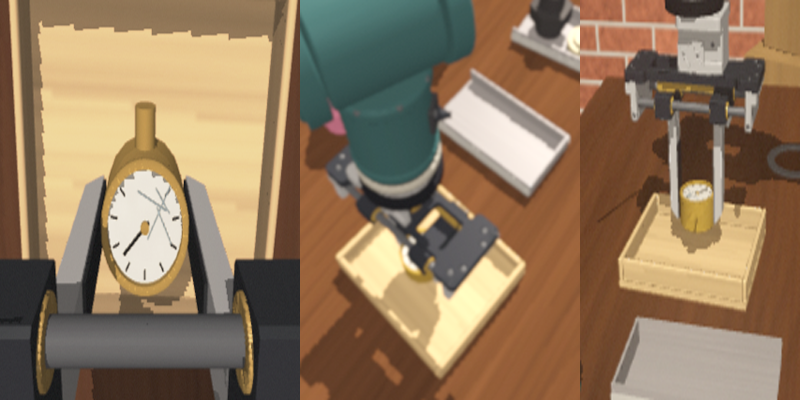

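The gauge is centred over the box floor, with walls clear on all sides. I lower it until it touches.

```bash
python3 -m handwheel '[{"delta_pos":[0,12,0],"yaw":0},{"delta_pos":[0,22,0],"yaw":0},{"delta_pos":[0,26,0],"yaw":0},{"delta_pos":[0,27,0],"yaw":0},{"delta_pos":[0,27,0],"yaw":0},{"delta_pos":[0,27,0],"yaw":0}]'
python3 -m handwheel '[{"delta_pos":[0,1,0],"yaw":0},{"delta_pos":[0,1.5,0],"yaw":0},{"delta_pos":[0,1.5,0],"yaw":0},{"delta_pos":[0,1.5,0],"yaw":0}]'
python3 -m handwheel '[{"delta_pos":[0,0.5,0],"yaw":0},{"delta_pos":[0,0.5,0],"yaw":0},{"delta_pos":[0,0.5,0],"yaw":0}]'
```

```text
time: 12.45
tool_pos: [0.6301, -0.2062, 0.0127]
ee_rot: [-1.571, -0.0, -0.06]
wrist_force: [0.4, 0.6, -1.9]
width: 0.0496
time: 12.85
tool_pos: [0.6299, -0.2061, 0.011]
ee_rot: [-1.571, -0.0, -0.06]
wrist_force: [0.7, 0.2, -2.4]
width: 0.0493
time: 13.15
tool_pos: [0.63, -0.2062, 0.0108]
ee_rot: [-1.571, -0.0, -0.06]
wrist_force: [-0.4, 0.2, -0.8]
width: 0.0497
```

```bash
python3 -m handwheel '[{"delta_pos":[0,0.5,0],"yaw":0},{"delta_pos":[0,0.5,0],"yaw":0},{"delta_pos":[0,0.5,0],"yaw":0}]'
```

```text
time: 13.45
tool_pos: [0.6301, -0.2062, 0.0108]
ee_rot: [-1.571, -0.001, -0.06]
wrist_force: [-2.2, 0.8, 3.4]
width: 0.0496
```

Contact, with the force changing sign. I open partway and lift straight up, then check the gauge.

```bash
python3 -m handwheel '[{"delta_pos":[0,0,0],"yaw":0},{"delta_pos":[0,0,0],"yaw":0},{"delta_pos":[0,0,0],"yaw":0},{"delta_pos":[0,0,0],"yaw":0},{"delta_pos":[0,0,0],"yaw":0},{"delta_pos":[0,-10,0],"yaw":0},{"delta_pos":[0,-30,0],"yaw":0},{"delta_pos":[0,-65,0],"yaw":0},{"delta_pos":[0,-100,0],"yaw":0},{"delta_pos":[0,-110,0],"yaw":0},{"delta_pos":[0,-110,0],"yaw":0}]' 60
python3 -m handwheel '[{"delta_pos":[-10,0,10],"yaw":0},{"delta_pos":[-35,0,38],"yaw":-0.01},{"delta_pos":[-65,0,73],"yaw":-0.02},{"delta_pos":[-95,0,107],"yaw":-0.03},{"delta_pos":[-125,0,140],"yaw":-0.04},{"delta_pos":[-155,0,174],"yaw":-0.05},{"delta_pos":[-185,0,207],"yaw":-0.06},{"delta_pos":[-210,0,235],"yaw":-0.06},{"delta_pos":[-222,0,249],"yaw":-0.06},{"delta_pos":[-225.5,0,253],"yaw":-0.06},{"delta_pos":[-225.5,0,253],"yaw":-0.06},{"delta_pos":[-225.5,0,253],"yaw":-0.06}]' 0
python3 - <<'E'
from h import *
w=snap('wrist','k'); s=snap('scene','k'); d=snap('side','k')
print(robot.get_obs()['tool_pos'],robot.get_obs()['ee_rot'])
m=model((.5915,.0045,-.03),(.42,.06),(.63,-.206,-.06),(.632,-.2,-.06),uz=0,gz=.006)
over(w,100,110,420,360,2.4,'w8',m=m); over(s,130,120,325,370,2.4,'s8',m=m);over(d,170,90,400,250,3.4,'d8',m=m)
E
```

```text
time: 14.55
tool_pos: [0.6314, -0.2068, 0.1231]
ee_rot: [-1.573, -0.006, -0.06]
wrist_force: [0.1, 0.6, 0.4]
width: 0.0722
time: 15.75
tool_pos: [0.4201, 0.0593, 0.1191]
ee_rot: [-1.571, 0.001, -0.001]
wrist_force: [0.6, -0.7, -0.8]
width: 0.094
[0.42048733 0.05914379 0.11965834] [-1.57102147e+00  5.27416582e-04 -1.39419630e-03]
```

View pics/w8.png

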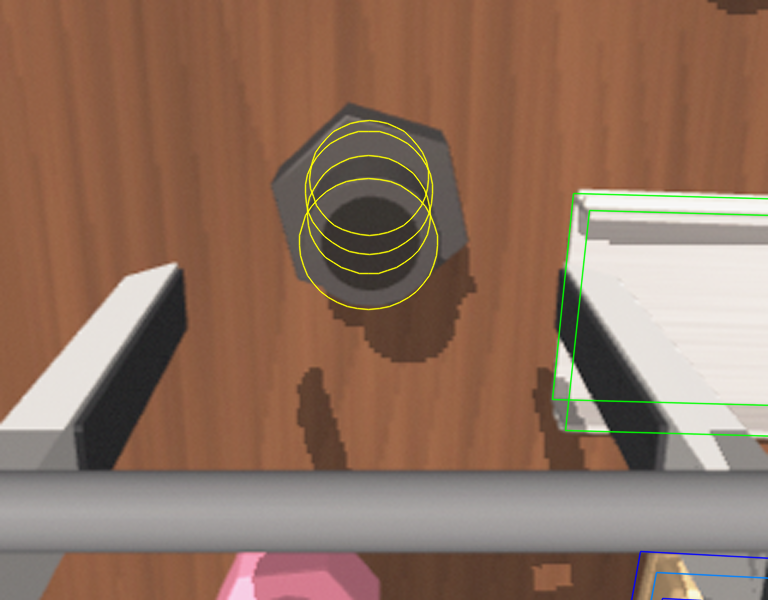

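View pics/s8.png

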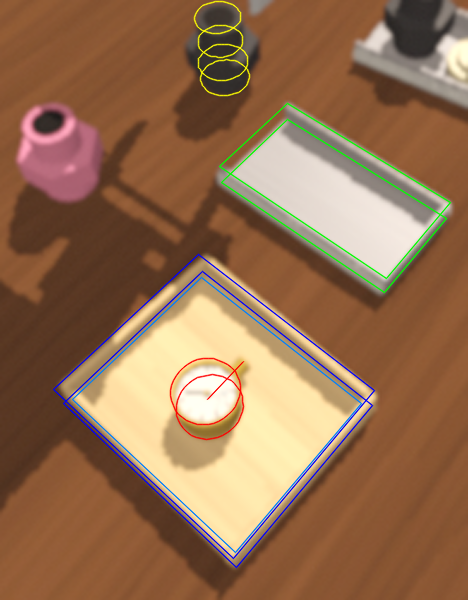

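View pics/d8.png

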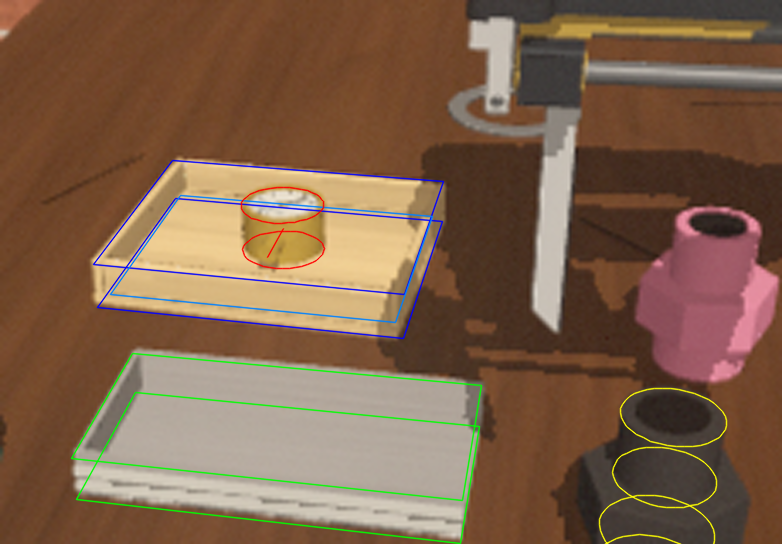

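The gauge lies flat and face up on the box floor. The union is where I left it: its neck hole is at (370,243) and the model is at (369,244). I re-grip it.

```bash
python3 -m handwheel '[{"delta_pos":[0.3,20,0.2],"yaw":0},{"delta_pos":[0.3,45,0.2],"yaw":0},{"delta_pos":[0.3,61,0.2],"yaw":0},{"delta_pos":[0.3,66.5,0.2],"yaw":0},{"delta_pos":[0.3,66.5,0.2],"yaw":0},{"delta_pos":[0.3,66.5,0.2],"yaw":0}]' 0
python3 -m handwheel '[{"delta_pos":[0,0,0],"yaw":0},{"delta_pos":[0,0,0],"yaw":0},{"delta_pos":[0,0,0],"yaw":0},{"delta_pos":[0,0,0],"yaw":0},{"delta_pos":[0,0,0],"yaw":0},{"delta_pos":[0,0,0],"yaw":0},{"delta_pos":[0,0,0],"yaw":0},{"delta_pos":[0,0,0],"yaw":0},{"delta_pos":[0,0,0],"yaw":0},{"delta_pos":[0,0,0],"yaw":0}]' 255
```

```text
time: 16.5
tool_pos: [0.4211, 0.0599, 0.0543]
ee_rot: [-1.571, -0.001, -0.0]
wrist_force: [-0.4, 0.1, 0.5]
width: 0.0941
time: 17.5
tool_pos: [0.4201, 0.0601, 0.0535]
ee_rot: [-1.571, 0.0, 0.0]
wrist_force: [-1.3, -0.1, 0.6]
width: 0.0416
```

```bash
python3 -m handwheel '[{"delta_pos":[0,-8,0],"yaw":0},{"delta_pos":[0,-28,0],"yaw":0},{"delta_pos":[0,-50,0],"yaw":0},{"delta_pos":[0,-63,0],"yaw":0},{"delta_pos":[0,-63,0],"yaw":0},{"delta_pos":[10,-63,-4],"yaw":0},{"delta_pos":[30,-63,-13],"yaw":0},{"delta_pos":[58,-63,-26],"yaw":0},{"delta_pos":[85,-63,-39],"yaw":0},{"delta_pos":[108,-63,-50],"yaw":0},{"delta_pos":[120,-63,-56],"yaw":0},{"delta_pos":[123,-63,-57],"yaw":0}]'
python3 -m handwheel '[{"delta_pos":[0,0,0],"yaw":0},{"delta_pos":[0,0,0],"yaw":0},{"delta_pos":[0,20,0],"yaw":0},{"delta_pos":[0,42,0],"yaw":0},{"delta_pos":[0,54,0],"yaw":0},{"delta_pos":[0,58,0],"yaw":0},{"delta_pos":[0,58,0],"yaw":0},{"delta_pos":[0,58,0],"yaw":0}]'
python3 -m handwheel '[{"delta_pos":[0,0.5,0],"yaw":0},{"delta_pos":[0,1,0],"yaw":0},{"delta_pos":[0,1,0],"yaw":0},{"delta_pos":[0,1,0],"yaw":0}]'
python3 - <<'E'
from h import *
w=snap('wrist','l'); d=snap('side','l')
m=model((.5915,.0045,-.03),(.5435,.0025))
over(w,100,110,420,360,2.4,'w9',m=m);over(d,170,90,400,250,3.4,'d9',m=m)
E
```

```text
time: 18.7
tool_pos: [0.5436, 0.0022, 0.1146]
ee_rot: [-1.571, 0.003, -0.001]
wrist_force: [-0.3, 0.9, -5.1]
width: 0.0416
time: 19.5
tool_pos: [0.544, 0.0032, 0.0597]
ee_rot: [-1.571, -0.002, 0.0]
wrist_force: [0.7, -0.3, -5.9]
width: 0.0415
time: 19.9
tool_pos: [0.5434, 0.0031, 0.0577]
ee_rot: [-1.571, -0.0, -0.0]
wrist_force: [-0.0, -0.1, -5.8]
width: 0.0416
```

View pics/w9.png

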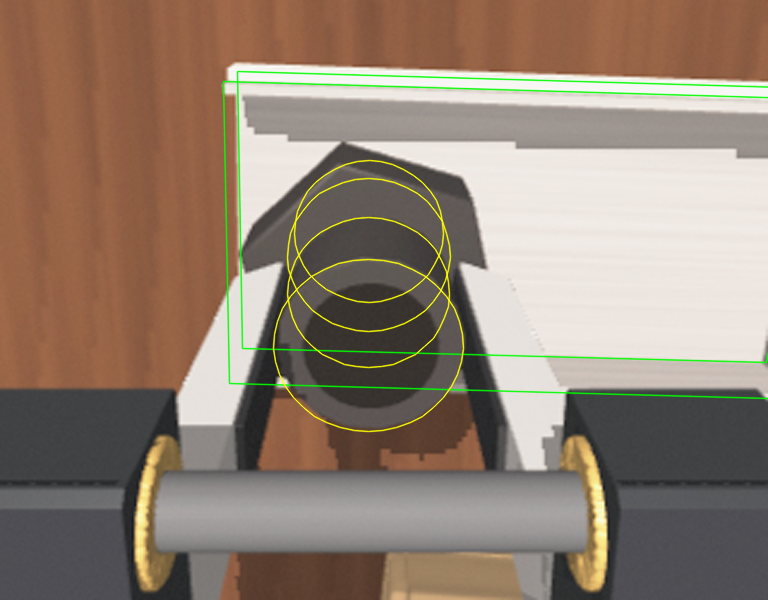

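View pics/d9.png

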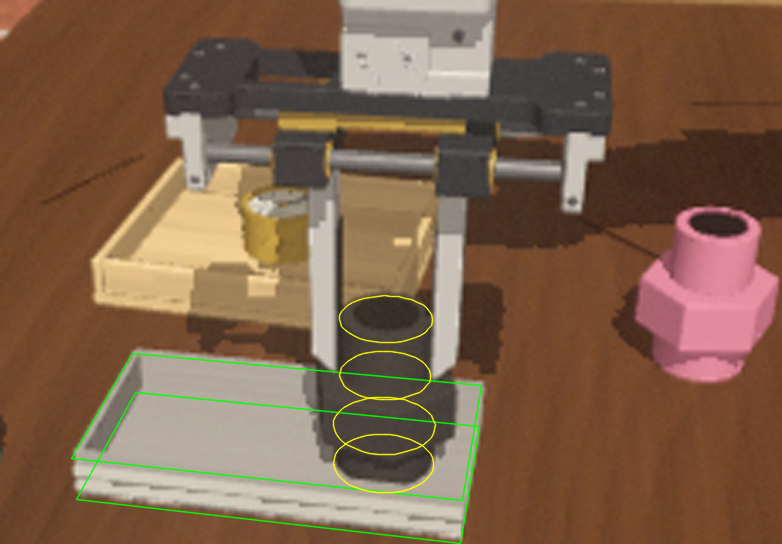

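The union is back over its original spot, and its neck matches the first model in both views. I lower it the last millimetres to contact.

```bash
python3 -m handwheel '[{"delta_pos":[0,0.5,0],"yaw":0},{"delta_pos":[0,1,0],"yaw":0},{"delta_pos":[0,1,0],"yaw":0},{"delta_pos":[0,1,0],"yaw":0}]'; python3 -m handwheel '[{"delta_pos":[0,0.5,0],"yaw":0},{"delta_pos":[0,0.5,0],"yaw":0},{"delta_pos":[0,0.5,0],"yaw":0}]'
```

```text
time: 20.4
tool_pos: [0.5433, 0.0031, 0.0566]
ee_rot: [-1.571, -0.0, -0.0]
wrist_force: [0.0, 0.4, -4.3]
width: 0.0416
time: 20.7
tool_pos: [0.5433, 0.0031, 0.0565]
ee_rot: [-1.571, -0.0, 0.0]
wrist_force: [-1.8, 0.2, -1.5]
width: 0.0417
```

```bash
python3 -m handwheel '[{"delta_pos":[0,0.3,0],"yaw":0},{"delta_pos":[0,0.3,0],"yaw":0},{"delta_pos":[0,0.3,0],"yaw":0}]'; python3 -m handwheel '[{"delta_pos":[0,0,0],"yaw":0},{"delta_pos":[0,0,0],"yaw":0},{"delta_pos":[0,0,0],"yaw":0},{"delta_pos":[0,0,0],"yaw":0},{"delta_pos":[0,0,0],"yaw":0},{"delta_pos":[0,0,0],"yaw":0},{"delta_pos":[0,0,0],"yaw":0},{"delta_pos":[0,-15,0],"yaw":0},{"delta_pos":[0,-50,0],"yaw":0},{"delta_pos":[0,-90,0],"yaw":0},{"delta_pos":[0,-130,0],"yaw":0},{"delta_pos":[0,-145,0],"yaw":0}]' 0
python3 -m handwheel '[{"delta_pos":[0,0,0],"yaw":0},{"delta_pos":[0,0,0],"yaw":0},{"delta_pos":[0,0,0],"yaw":0},{"delta_pos":[0,0,0],"yaw":0},{"delta_pos":[0,0,0],"yaw":0}]'
python3 - <<'E'
from h import *
w=snap('wrist','m'); s=snap('scene','m'); d=snap('side','m')
m=model((.5915,.0045,-.03),(.5435,.0025),(.63,-.206,-.06),(.632,-.2,-.06))
over(w,150,90,400,290,3,'wA',m=m);over(d,130,120,400,360,2.8,'dA',m=m); over(s,130,90,380,350,2.3,'sA',m=[])
E
```

```text
time: 21.0
tool_pos: [0.5434, 0.0031, 0.0565]
ee_rot: [-1.571, -0.0, 0.0]
wrist_force: [-4.8, 0.1, 3.5]
width: 0.0419
time: 22.2
tool_pos: [0.5455, 0.003, 0.2071]
ee_rot: [-1.572, -0.01, 0.0]
wrist_force: [0.0, -0.6, 0.1]
width: 0.0941
time: 22.7
tool_pos: [0.5426, 0.0032, 0.1989]
ee_rot: [-1.57, 0.003, -0.0]
wrist_force: [-0.2, 0.4, -0.2]
width: 0.0937
```

View pics/wA.png

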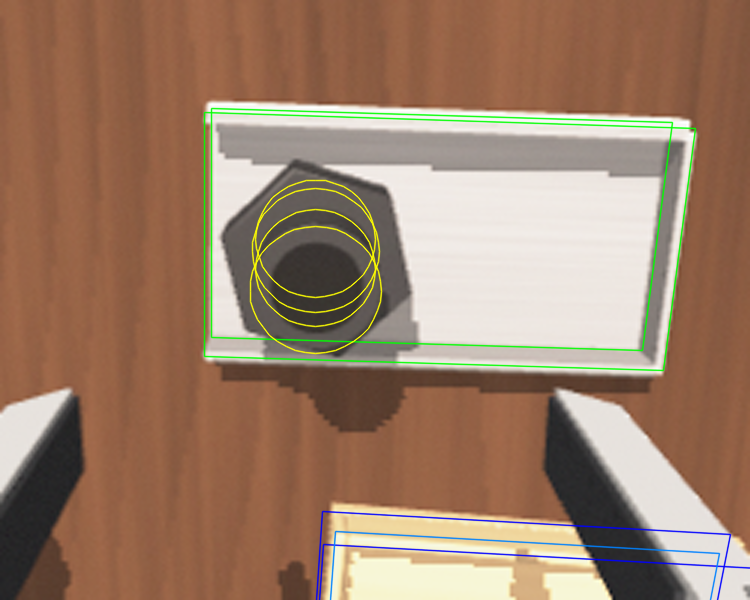

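View pics/dA.png

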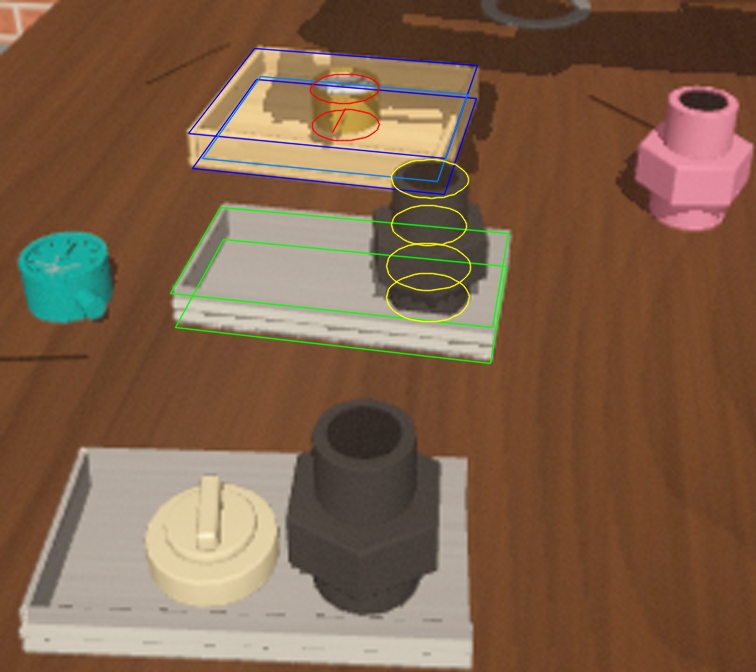

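View pics/sA.png

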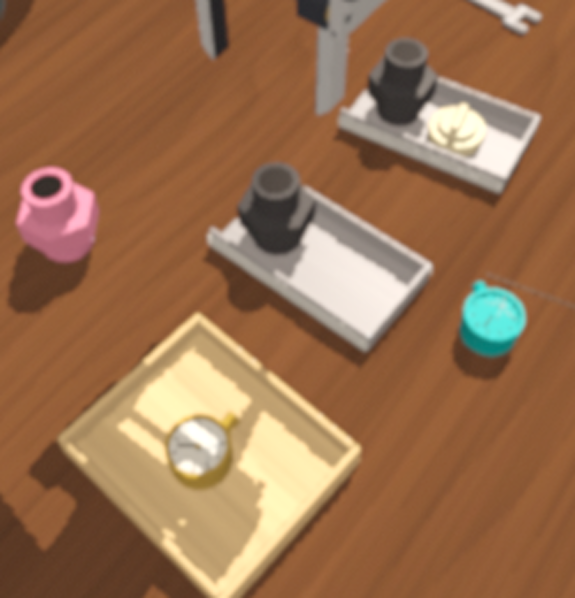

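The union stands upright at its old spot and the gauge is face up in the box. The thermostat and the other union look untouched, and the gripper is clear. I hand in.

```bash
python3 - <<'E'
from bench import robot
print(robot.close_job(), robot.get_obs()['time'])
E
```

```text
the job is handed in; nothing more can be done
the job is handed in; nothing more can be done
```

The job is handed in, and every step was done in the order asked. I stood the union upright on the bench at about (0.42, 0.06). Then I set the gauge face up on the repair box floor, letting go only after the wrist force showed contact, and put the union back upright in its tray.

Last checks, at about 23 s on the clock:
- **Union:** its neck matches the position I first measured, to within about 1 mm in the wrist view, and it stands upright.
- **Gauge:** it lies flat and face up near the middle of the box, within the roughly 2 mm calibration error.
- **Other tray:** the thermostat and its union look unmoved in the side and scene views. I did not measure them.
- **Gripper:** it was open, clear of everything at about z = 0.2 m. The largest wrist force component reported after any move was about 6 N.

No check failed. The overlays from the different cameras disagree by 1–3 mm at the tray and box edges, which I put down to the calibration error.

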